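# Refit the spin-dryer's drive cone

### The job

Take the metal drive cone by its black knob from the grey drying tray and lower it gently until it sits fully home in the matching steel cup on the low white spin-dryer base. With the keeper still swung open, check that the cone is not stuck: tip its knob to one side so that the cone rocks about ten degrees in the cup without coming out, then let it settle fully home again. Finally swing the keeper by its red upright handle all the way to its stop, so that its jaw lies over the cone's flange, and let go; leave the ribbon spools, the orange bottle and the other pieces in the tray where they are.

Things in the scene. Friction and masses are not known exactly. Their poses are not given: they have to be found in the camera images.
- cone_mid (a point): centre of the loose drive cone, on its axis, 50 mm above its foot; z points up to the knob. About 0.45 kg, 100 mm high: flat foot 36 mm across, aluminium taper widening to 96 mm at 36 mm height, flange 100 mm across from 36 to 43 mm, then a black cylindrical knob 38 mm across up to the top (knob middle 21 mm above this point). Starts upright in the tray
- seat (a point): point on the steel cup's upright axis where cone_mid lies when the cone is fully home; axes as the base. Cup rim (104 mm across, mouth 88 mm) 19 mm below it, cup floor 58 mm below; inside a taper matching the cone, 40 degrees from the axis. Home, the flange's underside is 5 mm above the rim, its top 7 mm below this point. Let go low or leaning in the cup, the cone slides home; it leans by turning on the rim edge, so the knob must rise about 8 mm
- base: low white drive base of the spin-dryer, fixed, 190 x 320 mm (its x, y), top at 60 mm; origin at the centre of its underside, z up. The cup stands on its top 80 mm to +y of the origin, the keeper's post 15 mm to -y. May be on the left or on the right of the table, the tray on the other side
- keeper (a joint): angle of the keeper, a flat aluminium arm, 8 mm thick, on an upright post: 0 = closed at its stop, jaw pointing to the base's +y over the flange, 4 mm above it if the cone is home; grows (clockwise from above) to 1.4 as it opens; starts at 0.9 to 1.3, clear of the cone. Light friction (1 N at the handle); stays where left. The jaw reaches 65 mm from the pivot
- keeper_handle (a point): middle of the keeper's red upright handle, a pin 16 mm across and 45 mm high (top 22 mm above this point, arm's top 23 mm below), 70 mm from the pivot on the tail opposite the jaw. At angle a it lies (-70 sin a, -70 cos a) mm from the pivot in the base's x, y: to close, it swings towards the base's +x in an arc about the pivot
- keeper_pivot (a point): on the keeper's turning axis, at the underside of the arm, 119 mm above the table, 95 mm to the base's -y of the cup's axis; same axes as the base
- tray: grey drying tray, fixed, 240 x 240 mm, rim 12 mm high, floor 5 mm above the table; origin under its centre
- spool_blue: blue ribbon spool lying flat, 70 mm across, 28 mm high; a bystander, to be left alone; origin under its centre
- spool_red: red ribbon spool lying flat, 70 mm across, 28 mm high; a bystander, to be left alone; origin under its centre
- bottle: orange bottle, 66 mm across, 190 mm high; a bystander, to be left alone; origin under its centre
- clamp_ring: flat steel ring lying in the tray's far left corner, 70 mm across, 14 mm high; a bystander, to be left alone; origin under its centre
- cap: white round cap in the tray's far right corner, 48 mm across, 22 mm high; a bystander, to be left alone; origin under its centre
Things that resemble listed ones, but are neither listed nor needed, are in the scene too. Leave any blue or turquoise look-alike of the part that bears cone_mid alone.

How it is judged:
By the outcome, as a careful person would: the job done as asked, in the order asked, and still so for the second after the job is handed in, with the robot touching nothing.
It also fails if it takes over 59 s, if anything falls off the work surface, if the arm or the gripper's body presses on something with over 40 N, if the wrist force passes 120 N, or if a joint passes its speed limit or range.

### The arm

A 7-joint arm with a two-finger parallel gripper is mounted at the origin on the work surface. World frame = base frame: x ahead of the robot, y to its left, z up, the work surface at z = 0. Lengths are in m, angles in degrees, forces in N, time in s.
With the tool pointing down it reaches from about 0.425 to 0.875 m from the base axis. Payload 4.7 kg.
Tool frame: the origin (TCP) lies between the finger pads; the fingertips stand 19 mm ahead of it and the grasp point (between the pads) is the TCP; x points along the fingers, z is the direction in which the jaws open and shut, and the axes are right-handed (so a half turn about x gives the same grasp; the last joint's range is limited). The gripper opens to 87 mm and grips with 3 to 60 N. Pads are 19 mm wide; open, the fingers measure 117 mm over their backs; the gripper's body (75 mm by 190 mm) begins 51 mm behind the grasp point.
Start: joints at [77.298, 18.392, -4.016, 83.108, 1.295, 78.541, -3.26], TCP at [0.152, -0.632, 0.242] pointing down, gripper open.
Joint ranges: [-163.93, 163.93], [-17.29, 119.83], [-79.2, 71.16], [3.27, 140.29], [-89.18, 269.18], [5.43, 117.66], [-154.24, 154.24]. Speed limits (degrees/s): [147.25, 147.25, 180, 180, 180, 180, 180].

### API

Orientations are given as [roll, pitch, yaw] about the fixed x, y, z axes, in that order (R = Rz(yaw) Ry(pitch) Rx(roll)).
In Python, from cell import monitor, read_camera, camera_model, env, regions_of gives the robot as it stands. The module is installed in compiled form; this text tells all that it offers.
- The arm moves only by the tool step_arm, never from a script. Its argument "deltas" is a list of rows, each a list of 5 numbers: the gripper's target within -1 to 1 (fully open at 1, half-way at 0, shut at -1), then the shift along the tool's x, y, z in m, then the turn about the tool's x in degrees. A call has 1 to 12 rows; each row is the pose to reach, as a shift and turn from the pose commanded when the call began, along the tool's axes at that moment; what a row does not reach only later rows make up. A row lasts 1/8 s, in which the tool goes at most 62.5 mm and 10.7 degrees, less where a joint would pass 70% of its speed; a pose out of reach is approached as far as the arm can. A call with a gripper value outside its range is refused whole. The fingers move at their own pace and stop on an object; "newtons" is the grip in N (left out, the last holds). Time passes only in rows, so rows that repeat a pose let the fingers close. It gives the time, the measured TCP pose, the force and the opening at its end, in the units of the state.
- monitor.get_obs(): the state, without advancing time (a new reading comes with each control period).
- read_camera(name): name is "scene" or "top"; returns (picture, depth): 420x560x3 uint8, red, green, blue; 420x560 float32, m along the optical axis (not along the pixel's ray), 0 where there is no reading.
- camera_model(name): a dict with "fx", "fy", "cx", "cy" (pixels), "xyz" and "attitude" of the camera in the world. Camera axes: x right, y down, z forward; pixel columns grow to the right and rows downward; lengths in m; the calibration is good to about 2 mm. A picture is of the moment at which its call begins. camera_model takes no time and is no camera call.
- env.sign_off(): hands the job in, once; it reports no verdict.
Trained networks look in the newest picture that a camera, given by its name, has taken for a name from the list of things; names that differ only in an ending like _2 or _b are one class to them, and where a whole thing is asked for, a point or a joint stands for the part that bears it (a point fixed in the world has none). Each returns a list of dicts, best first, with "p" (0 to 1); they miss things now and then, are a little off and sometimes report something else, mostly with a low value. They report only what shows in the picture. A call takes as long as a camera call. They do not tell look-alikes from the thing itself.
- regions_of(camera, thing): "pixels" (420x560 bool, what is visible of it) and "pixel" ([column, row] in pixels, amid what is visible of it).
The state is a dict: "time_s": time; "qpos": joint angles; "joint_velocities": joint speeds; "effort": joint torques, N m; "tool_pos": TCP position; "tool_rot": TCP orientation; "force": force on the tool from outside, world axes, zero at the start; "wrist_torque": the same for the moment, N m; "grip_width": finger opening in m.
Only numpy, scipy, OpenCV 4.12 (cv2) and the standard library are available. Lean on these libraries where they do the work, as an engineer would, in place of code of your own. Each camera call takes 0.05 s, during which the arm holds its last target. There are 200 camera calls.

## Working session

There is one attempt and no reset: what is moved stays moved. The work goes in short steps, Python scripts to look and compute and a tool call to move; the robot and the scene stay as the last step left them, time stands still between calls to the robot, and variables do not carry over. Pictures are saved under pics/ and viewed, about 8 in all and at most 12, crops included, and the job is handed in when it is done.

Besides the shell and the picture viewer there is one more tool, called as name(argument=value, ...), one argument or row to a line, values as JSON. step_arm: Moves the arm, as the interface text tells. Its arguments: {"type":"object","properties":{"deltas":{"type":"array"},"newtons":{"type":"number"}},"required":["deltas"]}

```bash
mkdir -p pics
cat > h.py <<'E'
import numpy as np, cv2
from scipy.spatial.transform import Rotation as R
from cell import monitor, read_camera, camera_model, env, regions_of
def rot(a): 
    a=np.array(a,float)
    return R.from_euler('xyz',a,degrees=True).as_matrix() if a.size==3 else a.reshape(3,3)
def cloud(cam,d):
    m=camera_model(cam); v,u=np.mgrid[:420,:560]
    P=np.stack([(u-m['cx'])/m['fx']*d,(v-m['cy'])/m['fy']*d,d],-1)
    return P@rot(m['attitude']).T+np.array(m['xyz'])
def save(n,p): cv2.imwrite('pics/'+n,cv2.cvtColor(p,cv2.COLOR_RGB2BGR))
E
python3 - <<'E'
from h import *
o=monitor.get_obs(); print({k:o[k] for k in('time_s','tool_pos','tool_rot','force','grip_width')})
im=[]
for c in('top','scene'):
    print(c,camera_model(c))
    p,d=read_camera(c); im.append(p); W=cloud(c,d); np.savez(c,p=p,d=d,W=W)
    for t in('cone_mid','base','keeper','keeper_handle','tray','spool_blue','spool_red','bottle','clamp_ring','cap'):
        for r in regions_of(c,t)[:3]:
            m=r['pixels']&(d>0); q=W[m]
            if len(q): print(c,t,round(r['p'],2),np.round(r['pixel']),m.sum(),np.round(np.median(q,0),3),np.round(q.min(0),3),np.round(q.max(0),3))
    save(c+'0.png',p)
E
```

```text
{'time_s': 0.0, 'tool_pos': array([ 0.15167199, -0.63148692,  0.24041742]), 'tool_rot': array([-176.50554451,   89.88499742,  107.00771704]), 'force': array([-0.42338879,  0.32578002,  0.23938283]), 'grip_width': 0.0865691231335412}
top {'fx': 387.3489967536862, 'fy': 387.3489967536862, 'cx': 276.287374807038, 'cy': 209.4856001571306, 'xyz': array([ 0.33126812, -0.07341549,  0.99479016]), 'attitude': array([-166.93852154,    0.3749873 ,  -94.80548513])}
top cone_mid 0.92 [409. 301.] 1397 [ 0.307 -0.382  0.044] [ 0.253 -0.44  -0.003] [ 0.357 -0.34   0.105]
top cone_mid 0.78 [354. 304.] 1337 [ 0.307 -0.248  0.044] [ 0.257 -0.3   -0.003] [ 0.354 -0.203  0.104]
top cone_mid 0.76 [420. 192.] 1190 [ 0.564 -0.443  0.044] [ 0.521 -0.501 -0.002] [ 0.62  -0.401  0.105]
top base 0.62 [162. 224.] 10153 [0.53  0.187 0.061] [ 0.42   0.03  -0.003] [0.667 0.397 0.175]
top keeper 0.7 [192. 127.] 1126 [0.757 0.104 0.121] [ 0.739  0.078 -0.002] [0.896 0.174 0.194]
top keeper 0.59 [157. 221.] 524 [0.527 0.185 0.129] [0.46  0.171 0.056] [0.6   0.217 0.175]
top keeper_handle 0.7 [162. 219.] 500 [0.53  0.1
[... 1805 characters left out ...]
lue 0.66 [257. 191.] 574 [ 0.369 -0.002  0.027] [ 0.327 -0.03  -0.003] [0.397 0.039 0.033]
scene spool_red 0.92 [370. 304.] 623 [ 0.778 -0.082  0.028] [ 0.744 -0.105  0.   ] [ 0.812 -0.052  0.033]
scene bottle 0.95 [422. 235.] 1897 [0.78  0.092 0.105] [ 0.7    0.078 -0.002] [0.808 0.342 0.194]
scene bottle 0.27 [355. 176.] 7835 [0.559 0.174 0.06 ] [ 0.383  0.029 -0.004] [0.661 0.448 0.174]
scene clamp_ring 0.78 [287. 284.] 426 [ 0.625 -0.17   0.018] [ 0.586 -0.203  0.003] [ 0.656 -0.133  0.024]
scene clamp_ring 0.38 [421. 236.] 1872 [0.78  0.092 0.106] [ 0.742  0.078 -0.002] [0.808 0.315 0.194]
scene cap 0.8 [230. 332.] 474 [ 0.612 -0.316  0.027] [ 0.587 -0.337  0.005] [ 0.632 -0.291  0.031]
```

View pics/top0.png

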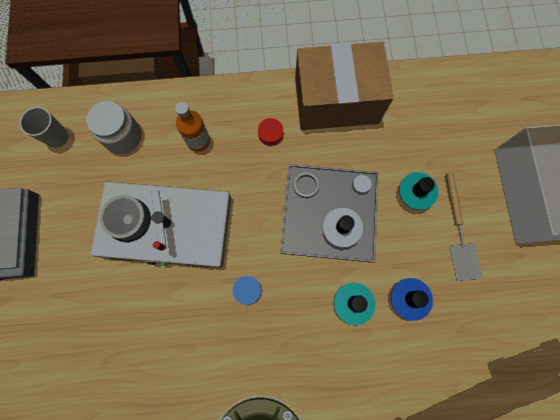

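View pics/scene0.png

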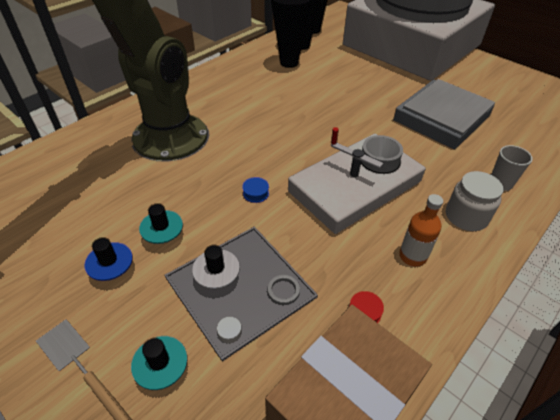

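```bash
cat > m.py <<'E'
from h import *
from scipy.optimize import least_squares
def circ(q,r=None):
    c0=(q[:,:2].max(0)+q[:,:2].min(0))/2
    f=lambda p: np.hypot(*(q[:,:2]-p[:2]).T)-(r or p[2])
    return least_squares(f,[*c0,.03],loss='soft_l1',f_scale=.002).x
def hull(q): return q[cv2.convexHull(q[:,:2].astype(np.float32),returnPoints=False)[:,0]]
def sel(W,lo,hi): 
    m=((W>lo)&(W<hi)).all(-1); return W[m]
E
python3 - <<'E'
from m import *
for c in('top','scene'):
    z=np.load(c+'.npz'); W=z['W'];p=z['p'].astype(int)
    def rep(n,lo,hi,r=None,outer=True):
        q=sel(W,lo,hi)
        if len(q)<5: print(c,n,len(q));return
        print(c,n,len(q),'z',np.round(np.percentile(q[:,2],[5,50,95]),4),'bbox',np.round((q.min(0)+q.max(0))/2,4)[:2],np.round(np.ptp(q,0),3)[:2],'fit',np.round(circ(hull(q),r),4))
    rep('knobtop',(.42,-.34,.100),(.65,-.12,.115))
    rep('flange',(.42,-.34,.040),(.58,-.14,.052))
    rep('rim',(.42,.22,.098),(.65,.4,.108))
    rep('post',(.50,.15,.135),(.58,.23,.2))
    rep('handleTop',(.43,.12,.166),(.50,.23,.18))
    rep('arm',(.40,.10,.121),(.65,.26,.131))
    q=sel(W,(.40,.02,.055),(.68,.42,.065)); r=cv2.minAreaRect((q[:,:2]*1000).astype(np.float32)); print(c,'base',r)
    red=(p[...,0]>110)&(p[...,1]<70)&(p[...,2]<70)&(W[...,2]>.12)&(W[...,1]>.12)&(W[...,0]<.6)
    print(c,'red',np.round(np.median(W[red],0),4),np.round(W[red].min(0),3),np.round(W[red].max(0),3))
    q=sel(W,(.40,.10,.121),(.65,.26,.131)); r=cv2.minAreaRect((q[:,:2]*1000).astype(np.float32)); print(c,'arm',r)
p=np.load('top.npz')['p'][170:280,85:245]; save('crop1.png',cv2.resize(p,None,fx=5,fy=5,interpolation=2))
E
```

```text
top knobtop 203 z [0.1026 0.1052 0.1084] bbox [ 0.4926 -0.2461] [0.036 0.037] fit [ 0.4926 -0.2461  0.0185]
top flange 962 z [0.0457 0.0485 0.0509] bbox [ 0.493  -0.2459] [0.098 0.099] fit [ 0.4929 -0.2458  0.0493]
top rim 692 z [0.0987 0.1029 0.1059] bbox [0.5537 0.2801] [0.104 0.103] fit [0.5534 0.2805 0.0521]
top post 3
top handleTop 47 z [0.168  0.1728 0.1744] bbox [0.4677 0.1786] [0.015 0.014] fit [0.4677 0.1785 0.0072]
top arm 353 z [0.1243 0.1276 0.1301] bbox [0.5308 0.1868] [0.141 0.033] fit [-39.4822 277.8903 280.57  ]
top base ((539.6226806640625, 201.33140563964844), (319.85174560546875, 189.66725158691406), 80.26720428466797)
top red [0.468  0.1787 0.1731] [0.461 0.172 0.171] [0.473 0.186 0.175]
top arm ((531.3545532226562, 185.4790496826172), (141.7992401123047, 26.794723510742188), 10.939993858337402)
scene knobtop 232 z [0.1021 0.1051 0.1074] bbox [ 0.4941 -0.2456] [0.038 0.036] fit [ 0.4941 -0.2452  0.0187]
scene flange 1069 z [0.0453 0.0483 0.0504] bbox [ 0.4936 -0.2452] [0.1 0.1] fit [ 0.4941 -0.2447  0.0498]
scene rim 408 z [0.0986 0.1027 0.1053] bbox [0.5544 0.2828] [0.104 0.107] fit [0.5547 0.2821 0.0526]
scene post 0
scene handleTop 31 z [0.1669 0.1712 0.1743] bbox [0.4684 0.1798] [0.016 0.015] fit [0.469  0.1803 0.0077]
scene arm 295 z [0.1222 0.127  0.1301] bbox [0.5345 0.1871] [0.137 0.032] fit [0.5554 0.0629 0.1393]
scene base ((541.309326171875, 202.66551208496094), (321.8455505371094, 191.70407104492188), 80.29166412353516)
scene red [0.4689 0.1778 0.1716] [0.462 0.173 0.169] [0.476 0.186 0.174]
scene arm ((534.2078857421875, 186.66983032226562), (138.16563415527344, 24.884193420410156), 3.952366352081299)
```

View pics/crop1.png

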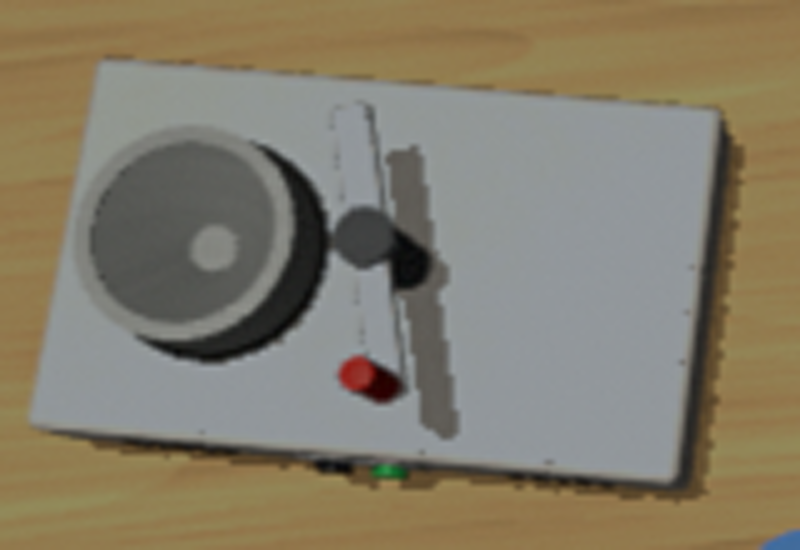

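```bash
cat >> m.py <<'E'
def togo(*pts):
    o=monitor.get_obs(); T=rot(o['tool_rot']); p=np.array(o['tool_pos'])
    print('t',round(o['time_s'],2),'pos',np.round(p,4),'F',np.round(o['force'],1),'w',round(o['grip_width'],4),'q',np.round(o['qpos'],0))
    print('y',np.round(T[:,1],3),'z',np.round(T[:,2],3))
    for q in pts: print(q,'->',np.round(T.T@(np.array(q)-p),4))
E
python3 -c "
from m import *
togo((.4935,-.2455,.18))"
```

```text
t 1.1 pos [ 0.1518 -0.632   0.2416] F [-0.4  0.1 -0.4] w 0.0871 q [77. 18. -4. 83.  1. 79. -3.]
y [ 0.972  0.234 -0.   ] z [ 0.234 -0.972  0.   ]
(0.4935, -0.2455, 0.18) -> [ 0.0616  0.4225 -0.296 ]
```

step_arm(
  deltas=[
    [1,0,0.05,-0.035,0],
    [1,0,0.1,-0.07,0],
    [1,0.01,0.15,-0.105,0],
    [1,0.02,0.2,-0.14,0],
    [1,0.03,0.25,-0.175,0],
    [1,0.04,0.3,-0.21,0],
    [1,0.05,0.35,-0.245,0],
    [1,0.06,0.39,-0.273,0],
    [1,0.06,0.415,-0.29,0],
    [1,0.061,0.4225,-0.296,0],
    [1,0.061,0.4225,-0.296,0],
    [1,0.061,0.4225,-0.296,0],
  ],
)

```text
time_s: 2.6
tool_pos: [0.4924, -0.2474, 0.1806]
tool_rot: [-46.1, 89.9, -122.7]
force: [0.3, -0.4, 0.3]
grip_width: 0.0874
```

```bash
python3 -c "
from m import *
togo((.4935,-.2455,.077),(.4935,-.2455,.078))"
```

```text
t 2.6 pos [ 0.4924 -0.2474  0.1806] F [ 0.3 -0.4  0.3] w 0.0874 q [ 46.  10. -25. 101.   5.  70. -56.]
y [ 0.973  0.231 -0.001] z [ 0.231 -0.973  0.001]
(0.4935, -0.2455, 0.077) -> [ 0.1036  0.0016 -0.0017]
(0.4935, -0.2455, 0.078) -> [ 0.1026  0.0016 -0.0017]
```

step_arm(
  deltas=[
    [1,0.03,0.0016,-0.0017,0],
    [1,0.065,0.0016,-0.0017,0],
    [1,0.09,0.0016,-0.0017,0],
    [1,0.102,0.0016,-0.0017,0],
    [1,0.102,0.0016,-0.0017,0],
    [-0.4,0.102,0.0016,-0.0017,0],
    [-0.5,0.102,0.0016,-0.0017,0],
    [-0.5,0.102,0.0016,-0.0017,0],
    [-0.5,0.102,0.0016,-0.0017,0],
  ],
  newtons=25,
)

```text
time_s: 3.72
tool_pos: [0.4948, -0.2435, 0.0788]
tool_rot: [26.5, 90.0, -50.0]
force: [-0.2, -0.0, 0.7]
grip_width: 0.055
```

step_arm(
  deltas=[
    [-1,0,0,0,0],
    [-1,0,0,0,0],
    [-1,0,0,0,0],
    [-1,-0.02,0,0,0],
    [-1,-0.05,0,0,0],
    [-1,-0.09,0,0,0],
    [-1,-0.14,0,0,0],
    [-1,-0.14,0,0,10],
    [-1,-0.14,0,0,10],
  ],
  newtons=25,
)

```text
time_s: 4.85
tool_pos: [0.494, -0.2432, 0.218]
tool_rot: [-114.1, 89.9, 159.5]
force: [-0.4, 0.7, -3.5]
grip_width: 0.0374
```

```bash
python3 -c "
from m import *
togo((.554,.2813,.215))"
```

```text
t 4.85 pos [ 0.494  -0.2432  0.218 ] F [-0.4  0.7 -3.5] w 0.0374 q [ 46.   9. -24.  99.   4.  74. -66.]
y [ 0.998  0.063 -0.001] z [ 0.063 -0.998 -0.001]
(0.554, 0.2813, 0.215) -> [ 0.0032  0.0929 -0.5197]
```

step_arm(
  deltas=[
    [-1,-0.04,0.003,-0.02,-4],
    [-1,-0.05,0.012,-0.065,-11],
    [-1,-0.05,0.021,-0.115,-18],
    [-1,-0.05,0.03,-0.165,-25],
    [-1,-0.05,0.039,-0.215,-33],
    [-1,-0.05,0.048,-0.265,-41],
    [-1,-0.05,0.057,-0.32,-49],
    [-1,-0.05,0.066,-0.375,-57],
    [-1,-0.05,0.076,-0.425,-64],
    [-1,-0.05,0.085,-0.475,-71],
    [-1,-0.05,0.091,-0.51,-77],
    [-1,-0.05,0.093,-0.52,-77],
  ],
)

```text
time_s: 6.35
tool_pos: [0.5537, 0.2842, 0.2666]
tool_rot: [176.5, 89.8, 167.4]
force: [0.1, -0.9, -3.6]
grip_width: 0.0377
```

step_arm(
  deltas=[
    [-1,0,0,0,0],
    [-1,0,0,0,0],
    [-1,0,0,0,0],
  ],
)

```text
time_s: 6.72
tool_pos: [0.5561, 0.2794, 0.2684]
tool_rot: [-70.4, 89.9, -80.0]
force: [0.1, -0.0, -3.3]
grip_width: 0.0377
```

Run:
```python
from m import *
togo((.554,.2813,.17))
for c in('top','scene'):
    p,d=read_camera(c); W=cloud(c,d); 
    # flange expected at foot+36..43 mm
    f=monitor.get_obs()['tool_pos'][2]-.074
    q=sel(W,(.48,.2,f+.039),(.63,.36,f+.047)); print(c,len(q),np.round(np.percentile(q[:,2],[10,50,90]),4),np.round(circ(hull(q),.05),4))
    q=sel(W,(.48,.2,.098),(.63,.36,.108)); print('rim',len(q),np.round(circ(hull(q),.052),4))
    save(c+'2.png',p)
```

```text
t 6.72 pos [0.5561 0.2794 0.2684] F [ 0.1 -0.  -3.3] w 0.0377 q [ 10.  21. -50.  84.  16.  83. -50.]
y [ 0.167  0.986 -0.001] z [ 0.986 -0.167  0.   ]
(0.554, 0.2813, 0.17) -> [ 0.0984  0.0016 -0.0025]
top 962 [0.2367 0.2384 0.2401] [0.5554 0.2765 0.03  ]
rim 461 [0.5532 0.2802 0.03  ]
scene 578 [0.2364 0.2383 0.2397] [0.5568 0.2777 0.03  ]
rim 407 [0.5543 0.2821 0.03  ]
```

View pics/scene2.png

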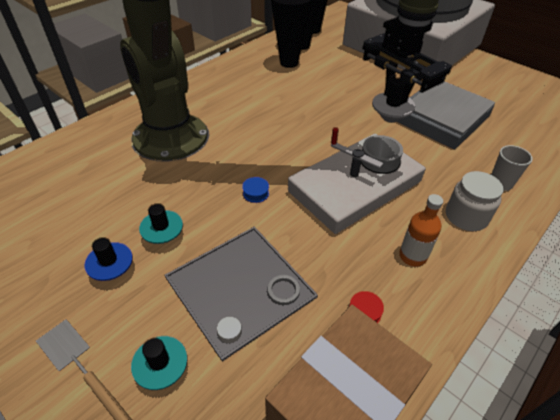

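step_arm(
  deltas=[
    [-1,0.02,0.003,-0.003,0],
    [-1,0.05,0.003,-0.003,0],
    [-1,0.08,0.003,-0.003,0],
    [-1,0.1,0.003,-0.003,0],
    [-1,0.11,0.003,-0.003,0],
    [-1,0.114,0.003,-0.003,0],
    [-1,0.116,0.003,-0.003,0],
    [-1,0.116,0.003,-0.003,0],
    [-1,0.116,0.003,-0.003,0],
  ],
)

```text
time_s: 7.95
tool_pos: [0.5535, 0.2849, 0.1532]
tool_rot: [26.5, 89.9, 17.0]
force: [0.5, -0.4, -5.0]
grip_width: 0.0377
```

step_arm(
  deltas=[
    [-1,0.001,-0.001,0,0],
    [-1,0.003,-0.001,0,0],
    [-1,0.004,-0.001,0,0],
    [-1,0.005,-0.001,0,0],
    [-1,0.006,-0.001,0,0],
    [-1,0.006,-0.001,0,0],
  ],
)

```text
time_s: 8.7
tool_pos: [0.5531, 0.2837, 0.1465]
tool_rot: [11.5, 90.0, 2.0]
force: [0.8, 0.2, -4.2]
grip_width: 0.0375
```

```bash
python3 -c "
from m import *
togo((.5537,.2812,.145))"
```

```text
t 8.7 pos [0.5531 0.2837 0.1465] F [ 0.8  0.2 -4.2] w 0.0375 q [  8.  26. -48.  93.  20.  71. -54.]
y [0.165 0.986 0.   ] z [ 0.986 -0.165  0.   ]
(0.5537, 0.2812, 0.145) -> [ 0.0015 -0.0024  0.001 ]
```

step_arm(
  deltas=[
    [-1,0.0005,-0.001,0.0005,0],
    [-1,0.001,-0.0015,0.0005,0],
    [-1,0.0015,-0.0015,0.0005,0],
    [-1,0.002,-0.0015,0.0005,0],
    [-1,0.002,-0.0015,0.0005,0],
    [-1,0.002,-0.0015,0.0005,0],
  ],
)

```text
time_s: 9.45
tool_pos: [0.5538, 0.2832, 0.1457]
tool_rot: [48.3, 89.9, 38.9]
force: [0.6, 3.3, 5.4]
grip_width: 0.0381
```

step_arm(
  deltas=[
    [-0.05,0,0,0,0],
    [0.2,0,0,0,0],
    [0.5,0,0,0,0],
    [0.5,0,0,0,0],
    [0.5,-0.015,0,0,0],
    [0.5,-0.03,0,0,0],
    [0.5,-0.03,0,0,0],
  ],
)

```text
time_s: 10.32
tool_pos: [0.5543, 0.283, 0.1769]
tool_rot: [32.0, 89.8, 22.5]
force: [1.3, -0.2, 0.9]
grip_width: 0.0652
```

```bash
cat >> m.py <<'E'
def cone():
    for c in('top','scene'):
        p,d=read_camera(c); W=cloud(c,d)
        q=sel(W,(.49,.215,.103),(.62,.345,.13)); r=np.hypot(q[:,0]-.554,q[:,1]-.2815); q=q[(r>.028)&(r<.053)]
        for _ in range(3):
            A=np.c_[q[:,:2]-[.554,.2815],np.ones(len(q))]; s=np.linalg.lstsq(A,q[:,2],rcond=None)[0]
            q=q[abs(A@s-q[:,2])<.004]
        print(c,'flange n',len(q),'z',round(s[2],4),'slope deg',np.round(np.degrees(np.arctan(s[:2])),1),'tilt',round(np.degrees(np.arctan(np.hypot(*s[:2]))),2),'circ',np.round(circ(hull(q),.05)[:2],4))
    return p
E
python3 -c "
from m import *
cone()
togo((.5537,.2812,.174))"
```

```text
top flange n 625 z 0.1155 slope deg [0.3 0.3] tilt 0.41 circ [0.5532 0.28  ]
scene flange n 425 z 0.115 slope deg [-0.3  0.4] tilt 0.52 circ [0.5548 0.2811]
t 10.43 pos [0.5534 0.2822 0.175 ] F [-1.   0.5 -1.8] w 0.0653 q [  9.  24. -49.  91.  19.  73. -53.]
y [0.165 0.986 0.   ] z [ 0.986 -0.165  0.001]
(0.5537, 0.2812, 0.174) -> [ 0.001  -0.0009  0.0005]
```

step_arm(
  deltas=[
    [0.5,0,0,0.006,0],
    [0.5,0,0,0.012,0],
    [0.5,0,0,0.014,0],
    [0.5,0,0,0.016,0],
    [0.5,0,0,0.018,0],
    [0.5,0,0,0.018,0],
  ],
  newtons=40,
)

```text
time_s: 11.18
tool_pos: [0.5688, 0.2799, 0.1744]
tool_rot: [-163.1, 89.8, -172.5]
force: [-6.3, -1.0, 2.6]
grip_width: 0.0655
```

```bash
python3 -c "
from m import *
cone()
togo()"
```

```text
top flange n 471 z 0.1159 slope deg [-0.8  0. ] tilt 0.85 circ [0.5532 0.2807]
scene flange n 418 z 0.1157 slope deg [-1.6  0.8] tilt 1.83 circ [0.5549 0.281 ]
t 11.28 pos [0.5688 0.2798 0.1744] F [-6.3 -0.6  2.6] w 0.0653 q [  8.  26. -48.  89.  20.  74. -52.]
y [ 0.163  0.987 -0.001] z [ 0.987 -0.163 -0.004]
```

Contact and tilting starts (6 N). Continue in small increments.

step_arm(
  deltas=[
    [0.5,0,0,0.001,0],
    [0.5,0,0,0.002,0],
    [0.5,0,0,0.003,0],
    [0.5,0,0,0.004,0],
    [0.5,0,0,0.004,0],
  ],
)

```text
time_s: 11.9
tool_pos: [0.5701, 0.2802, 0.1752]
tool_rot: [-164.3, 89.5, -173.6]
force: [-12.9, -1.2, 11.1]
grip_width: 0.0655
```

```bash
python3 -c "
from m import *
cone()
togo()"
```

```text
top flange n 439 z 0.117 slope deg [-1.7  0.3] tilt 1.71 circ [0.554  0.2811]
scene flange n 407 z 0.1163 slope deg [-2.7  0.8] tilt 2.79 circ [0.5555 0.2817]
t 12.0 pos [0.5702 0.2802 0.1752] F [-12.9  -2.1   9.3] w 0.0655 q [  8.  26. -48.  89.  20.  75. -52.]
y [ 0.162  0.987 -0.002] z [ 0.987 -0.162 -0.008]
```

step_arm(
  deltas=[
    [0.5,-0.002,0,0,0],
    [0.5,-0.004,0,0.001,0],
    [0.5,-0.005,0,0.002,0],
    [0.5,-0.006,0,0.002,0],
    [0.5,-0.006,0,0.002,0],
  ],
)

```text
time_s: 12.62
tool_pos: [0.5753, 0.2793, 0.1807]
tool_rot: [178.7, 89.9, 169.3]
force: [-5.8, 0.4, 3.0]
grip_width: 0.0652
```

```bash
python3 -c "
from m import *
cone()
togo()"
```

```text
top flange n 324 z 0.1199 slope deg [-5.8  0.1] tilt 5.8 circ [0.5553 0.2808]
scene flange n 384 z 0.1203 slope deg [-7.4  1.5] tilt 7.53 circ [0.5561 0.2816]
t 12.72 pos [0.5753 0.2792 0.1806] F [-5.8  0.4  4. ] w 0.0652 q [  8.  26. -48.  88.  20.  75. -52.]
y [0.164 0.987 0.   ] z [ 0.987 -0.164 -0.003]
```

step_arm(
  deltas=[
    [0.5,-0.001,0,0.001,0],
    [0.5,-0.002,0,0.002,0],
    [0.5,-0.003,0,0.003,0],
    [0.5,-0.003,0,0.003,0],
  ],
)

```text
time_s: 13.22
tool_pos: [0.5789, 0.2786, 0.1838]
tool_rot: [163.9, 89.9, 154.5]
force: [-5.4, 0.1, 3.7]
grip_width: 0.0656
```

```bash
python3 -c "
from m import *
save('rock.png',cone()[90:250,290:480])
togo()"
```

```text
top flange n 272 z 0.1223 slope deg [-8.1  1.3] tilt 8.15 circ [0.5556 0.281 ]
scene flange n 355 z 0.1222 slope deg [-9.3  2. ] tilt 9.47 circ [0.5572 0.2817]
t 13.32 pos [0.5789 0.2785 0.1838] F [-5.7  1.2  3.6] w 0.0655 q [  8.  27. -48.  87.  20.  75. -51.]
y [0.164 0.986 0.   ] z [ 0.986 -0.164 -0.002]
```

step_arm(
  deltas=[
    [0.5,-0.0005,0,0.0006,0],
    [0.5,-0.001,0,0.0012,0],
    [0.5,-0.001,0,0.0012,0],
    [0.5,-0.001,0,0.0012,0],
  ],
)

```text
time_s: 13.82
tool_pos: [0.5801, 0.2784, 0.1848]
tool_rot: [161.9, 89.9, 152.5]
force: [-5.4, 0.1, 3.9]
grip_width: 0.0656
```

```bash
sed -i 's/\.103),(.62,.345,.13)/.100),(.62,.345,.140)/' m.py; python3 -c "
from m import *
save('rock2.png',cv2.resize(cone()[90:250,290:480],None,fx=4,fy=4))
togo()"
```

```text
top flange n 183 z 0.1228 slope deg [-7.8  2.8] tilt 8.26 circ [0.5554 0.2814]
scene flange n 248 z 0.1228 slope deg [-10.7   4.5] tilt 11.54 circ [0.5572 0.2818]
t 13.93 pos [0.5801 0.2784 0.1848] F [-5.4  0.7  3.1] w 0.0652 q [  8.  27. -48.  87.  20.  75. -51.]
y [0.164 0.986 0.   ] z [ 0.986 -0.164 -0.001]
```

View pics/rock2.png

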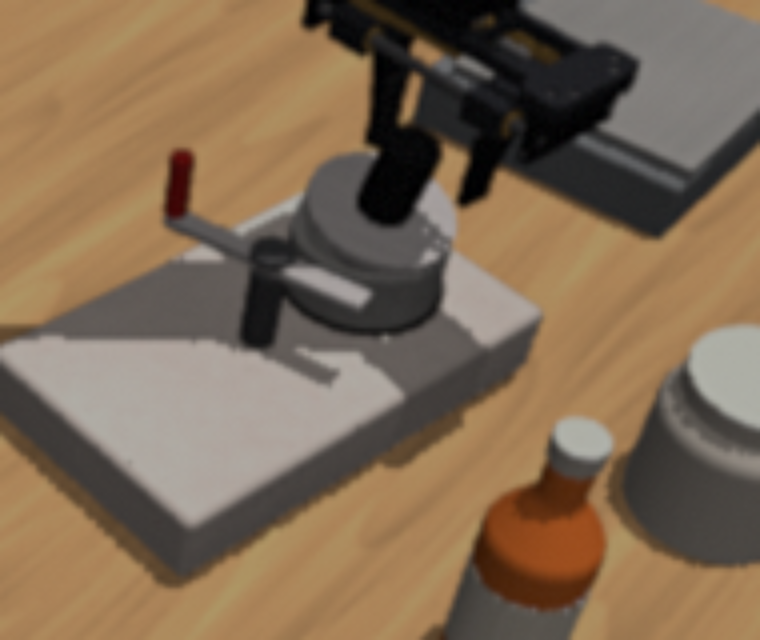

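step_arm(
  deltas=[
    [0.5,0.002,0,-0.002,0],
    [0.5,0.004,0,-0.004,0],
    [0.5,0.006,0,-0.006,0],
    [0.5,0.008,0,-0.008,0],
    [0.5,0.008,0,-0.01,0],
    [0.5,0.008,0,-0.013,0],
    [0.5,0.008,0,-0.02,0],
    [0.5,0.008,0,-0.026,0],
    [0.5,0.008,0,-0.026,0],
  ],
)

```text
time_s: 15.05
tool_pos: [0.5553, 0.282, 0.1768]
tool_rot: [9.4, 89.9, -0.1]
force: [0.7, 0.1, 0.0]
grip_width: 0.0652
```

```bash
python3 -c "
from m import *
cone()
togo()"
```

```text
top flange n 565 z 0.1157 slope deg [0.  1.5] tilt 1.5 circ [0.5529 0.2798]
scene flange n 356 z 0.1151 slope deg [-1.1  2.9] tilt 3.15 circ [0.5549 0.2815]
t 15.15 pos [0.5558 0.2816 0.1767] F [-0.6  0.2 -0.2] w 0.0651 q [  9.  24. -49.  91.  19.  73. -52.]
y [ 0.165  0.986 -0.   ] z [ 0.986 -0.165  0.001]
```

step_arm(
  deltas=[
    [0.5,-0.03,0,0,0],
    [0.5,-0.06,0,0,0],
    [0.5,-0.07,-0.025,-0.015,8],
    [0.5,-0.07,-0.06,-0.04,17],
    [0.3,-0.07,-0.095,-0.06,26],
    [0.1,-0.07,-0.115,-0.07,34],
    [0.1,-0.07,-0.115,-0.07,37],
    [0.1,-0.07,-0.115,-0.07,37],
  ],
)

```text
time_s: 16.15
tool_pos: [0.4677, 0.1796, 0.2469]
tool_rot: [25.8, 89.9, -20.7]
force: [-0.3, 0.2, -0.6]
grip_width: 0.0485
```

```bash
sed -i 's/\.100),(.62,.345,.140)/.107),(.62,.345,.125)/' m.py
python3 - <<'E'
from m import *
cone()
togo((.468,.179,.158))
for c in('top','scene'):
    p,d=read_camera(c);W=cloud(c,d).reshape(-1,3);p=p.astype(int).reshape(-1,3)
    q=W[(p[:,0]>90)&(p[:,1]<70)&(p[:,2]<70)&(abs(W[:,0]-.468)<.03)&(abs(W[:,1]-.179)<.03)&(W[:,2]>.13)]
    print(len(q),len(q) and np.round([q.min(0),q.max(0)],4))
E
```

```text
top flange n 165 z 0.116 slope deg [-0.1  0.9] tilt 0.95 circ [0.553  0.2817]
scene flange n 469 z 0.1157 slope deg [-0.4  1.4] tilt 1.43 circ [0.5545 0.281 ]
t 16.25 pos [0.4676 0.1801 0.2467] F [ 0.1 -0.1  0. ] w 0.048 q [ 22.   2. -47. 102.   2.  76. -71.]
y [0.724 0.689 0.   ] z [ 0.689 -0.724  0.   ]
(0.468, 0.179, 0.158) -> [ 0.0887 -0.0006  0.0011]
28 [[0.4613 0.1738 0.1707]
 [0.4728 0.1847 0.1758]]
9 [[0.4625 0.1736 0.1392]
 [0.4768 0.1856 0.1718]]
```

Run:
```python
from m import *
for c in('top','scene'):
    D=np.median([read_camera(c)[1] for _ in range(4)],0); W=cloud(c,D)
    def pl(q,n):
        for _ in range(5):
            A=np.c_[q[:,:2]-[.554,.2812],np.ones(len(q))]; s=np.linalg.lstsq(A,q[:,2],rcond=None)[0]; q=q[abs(A@s-q[:,2])<.0025]
        print(c,n,len(q),np.round(s[2],4),np.round(np.degrees(np.arctan(s[:2])),2),np.round((q.min(0)+q.max(0))/2,4))
    q=sel(W,(.5,.22,.11),(.61,.34,.121)); r=np.hypot(q[:,0]-.554,q[:,1]-.2812); pl(q[(r>.022)&(r<.047)],'flange')
    pl(sel(W,(.52,.25,.165),(.59,.315,.18)),'knobtop')
```

```text
top flange 140 0.1155 [0.25 0.39] [0.5662 0.265  0.1151]Traceback (most recent call last):
  File "<stdin>", line 9, in <module>
  File "<stdin>", line 7, in pl
    return umr_minimum(a, axis, None, out, keepdims, initial, where)
ValueError: zero-size array to reduction operation minimum which has no identity
```

step_arm(
  deltas=[
    [0.1,0.035,-0.0005,0.001,0],
    [0.1,0.07,-0.0005,0.001,0],
    [0.1,0.088,-0.0005,0.001,0],
    [0.1,0.088,-0.0005,0.001,0],
    [-0.4,0.088,-0.0005,0.001,0],
    [-1,0.088,-0.0005,0.001,0],
    [-1,0.088,-0.0005,0.001,0],
    [-1,0.088,-0.0005,0.001,0],
    [-1,0.088,-0.0005,0.001,0],
    [-1,0.088,-0.0005,0.001,0],
  ],
  newtons=8,
)

```text
time_s: 17.8
tool_pos: [0.4677, 0.1789, 0.1588]
tool_rot: [-69.0, 90.0, -115.5]
force: [-1.6, -0.5, 4.0]
grip_width: 0.0158
```

Run:
```python
from m import *
y=np.radians(-9.73); B=np.array([[np.cos(y),-np.sin(y)],[np.sin(y),np.cos(y)]])
pv=np.array([.538,.1875]); z=monitor.get_obs()['tool_pos'][2]
h=B.T@(np.array(monitor.get_obs()['tool_pos'][:2])-pv); print(h,np.hypot(*h)); a0=np.degrees(np.arctan2(-h[0],-h[1])); print(a0)
togo(*[(*np.round(pv+B@[-.07*np.sin(np.radians(a)),-.07*np.cos(np.radians(a))],4),z) for a in (73,66,59,52,45,38,31,24,17,10,5,0,-3)])
```

```text
[-0.0678737  -0.02035633] 0.07086056009747486
73.30523299513928
t 17.8 pos [0.4677 0.1789 0.1588] F [-1.6 -0.5  4. ] w 0.0158 q [ 20.   7. -47. 109.   6.  67. -75.]
y [ 0.725  0.689 -0.   ] z [ 0.689 -0.725  0.   ]
(np.float64(0.4686), np.float64(0.1786), np.float64(0.1587996836369939)) -> [-0.      0.0005  0.0009]
(np.float64(0.4702), np.float64(0.1702), np.float64(0.1587996836369939)) -> [ 0.     -0.0042  0.0081]
(np.float64(0.4728), np.float64(0.1621), np.float64(0.1587996836369939)) -> [ 0.     -0.0078  0.0157]
(np.float64(0.4763), np.float64(0.1543), np.float64(0.1587996836369939)) -> [ 0.     -0.0107  0.0238]
(np.float64(0.4808), np.float64(0.1471), np.float64(0.1587996836369939)) -> [ 0.     -0.0124  0.0321]
(np.float64(0.4862), np.float64(0.1404), np.float64(0.1587996836369939)) -> [ 0.     -0.0131  0.0407]
(np.float64(0.4923), np.float64(0.1345), np.float64(0.1587996836369939)) -> [ 0.     -0.0127  0.0492]
(np.float64(0.4991), np.float64(0.1293), np.float64(0.1587996836369939)) -> [ 0.     -0.0114  0.0576]
(np.float64(0.5065), np.float64(0.125), np.float64(0.1587996836369939)) -> [ 0.     -0.009   0.0658]
(np.float64(0.5144), np.float64(0.1216), np.float64(0.1587996836369939)) -> [ 0.     -0.0056  0.0737]
(np.float64(0.5202), np.float64(0.1198), np.float64(0.1587996836369939)) -> [ 0.     -0.0026  0.079 ]
(np.float64(0.5262), np.float64(0.1185), np.float64(0.1587996836369939)) -> [0.     0.0009 0.0841]
(np.float64(0.5298), np.float64(0.118), np.float64(0.1587996836369939)) -> [0.     0.0031 0.087 ]
```

step_arm(
  deltas=[
    [-1,0,-0.002,0.004,0],
    [-1,0,-0.005,0.008,0],
    [-1,0,-0.0078,0.0157,0],
    [-1,0,-0.0107,0.0238,0],
    [-1,0,-0.0124,0.0321,0],
    [-1,0,-0.0131,0.0407,0],
    [-1,0,-0.0127,0.0492,0],
    [-1,0,-0.0114,0.0576,0],
    [-1,0,-0.009,0.0658,0],
    [-1,0,-0.0056,0.0737,0],
    [-1,0,-0.0056,0.0737,0],
    [-1,0,-0.0056,0.0737,0],
  ],
)

```text
time_s: 19.3
tool_pos: [0.5151, 0.1211, 0.1584]
tool_rot: [35.7, 89.9, -10.9]
force: [2.0, -1.4, -1.6]
grip_width: 0.0156
```

step_arm(
  deltas=[
    [-1,0,0.003,0.0053,0],
    [-1,0,0.005,0.008,0],
    [-1,0,0.0065,0.0104,0],
    [-1,0,0.0075,0.0116,0],
    [-1,0,0.0085,0.013,0],
    [-1,0,0.0095,0.0145,0],
    [-1,0,0.0095,0.0145,0],
  ],
)

```text
time_s: 20.18
tool_pos: [0.5266, 0.1193, 0.158]
tool_rot: [-133.7, 89.4, 179.9]
force: [-14.3, 2.1, 7.9]
grip_width: 0.016
```

```bash
python3 -c "
from m import *
togo((.5262,.1185,.1584))"
```

```text
t 20.18 pos [0.5266 0.1193 0.158 ] F [-14.3   2.1   7.9] w 0.016 q [ 23.  13. -43. 103.   9.  68. -69.]
y [ 0.724  0.69  -0.008] z [ 0.69  -0.724 -0.007]
(0.5262, 0.1185, 0.1584) -> [-0.0004 -0.0008  0.0003]
```

step_arm(
  deltas=[
    [-1,0,-0.001,-0.0015,0],
    [-0.3,0,-0.001,-0.0015,0],
    [0,0,-0.001,-0.0015,0],
    [0,0,-0.001,-0.0015,0],
    [0,-0.04,-0.001,-0.0015,0],
    [0,-0.09,-0.001,-0.0015,0],
    [0,-0.11,-0.04,0,0],
    [0,-0.11,-0.1,0,0],
    [0,-0.11,-0.14,0,0],
    [0,-0.11,-0.14,0,0],
  ],
)

```text
time_s: 21.42
tool_pos: [0.4289, 0.0184, 0.2691]
tool_rot: [-9.7, 89.8, -56.5]
force: [0.1, 0.6, -0.0]
grip_width: 0.0433
```

Run:
```python
from m import *
p=cone(); save('scene9.png',p); togo()
for c in('top','scene'):
    p,d=read_camera(c);W=cloud(c,d)
    if c=='top': save('top9.png',cv2.resize(p[170:280,85:245],None,fx=4,fy=4))
    q=W.reshape(-1,3);pp=p.astype(int).reshape(-1,3)
    q=q[(pp[:,0]>90)&(pp[:,1]<70)&(pp[:,2]<70)&(abs(q[:,0]-.525)<.04)&(abs(q[:,1]-.12)<.04)&(q[:,2]>.13)]
    print(c,len(q),len(q) and np.round([q.min(0),q.max(0)],4))
    k=sel(W,(.52,.25,.165),(.59,.315,.18)); print('knobtop',len(k),len(k) and np.round(k.mean(0),4))
```

```text
top flange n 316 z 0.1158 slope deg [-0.4  0.9] tilt 0.94 circ [0.5537 0.2799]
scene flange n 423 z 0.1155 slope deg [-0.4  1.7] tilt 1.71 circ [0.5548 0.2818]
t 21.52 pos [0.4304 0.0212 0.2691] F [0.  0.4 0.3] w 0.0432 q [ 36. -10. -37. 108.  -6.  79. -46.]
y [0.726 0.688 0.001] z [ 0.688 -0.726  0.002]
top 0 0
knobtop 209 [0.5526 0.2805 0.1726]
scene 23 [[0.521  0.1136 0.164 ]
 [0.5343 0.1249 0.174 ]]
knobtop 141 [0.5563 0.2779 0.1714]
```

View pics/top9.png

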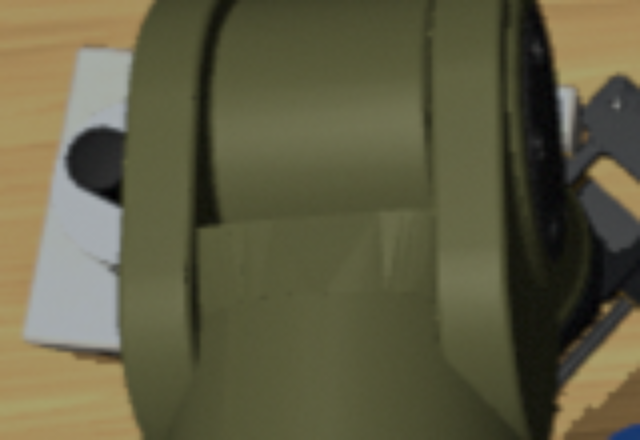

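View pics/scene9.png

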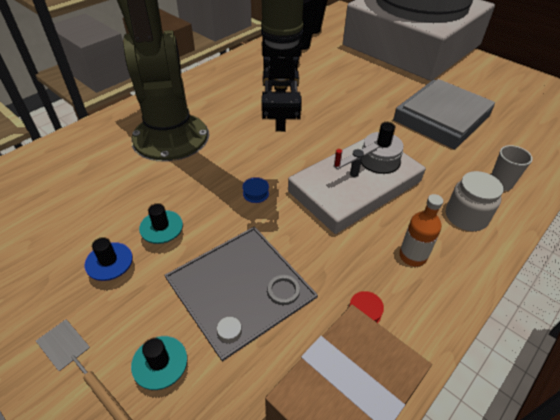

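step_arm(
  deltas=[
    [0,0,-0.02,0.03,0],
    [0,0,-0.03,0.08,0],
    [0,0,-0.03,0.13,0],
    [0,0,-0.03,0.18,0],
    [0,0,-0.03,0.23,0],
    [0,0,-0.03,0.28,0],
    [0,0,-0.03,0.28,0],
    [0,0,-0.03,0.28,0],
  ],
)

```text
time_s: 22.62
tool_pos: [0.6014, -0.201, 0.2675]
tool_rot: [159.9, 89.8, 113.6]
force: [-1.1, -0.2, 0.1]
grip_width: 0.0438
```

Run:
```python
from m import *
for c in('top','scene'):
    F=[read_camera(c) for _ in range(6)]; W=cloud(c,np.median([f[1] for f in F],0)); p=F[0][0]
    if c=='top': save('top10.png',cv2.resize(p[170:280,85:245],None,fx=5,fy=5))
    def pl(q,n):
        for t in(.004,.003,.0015,.0015,.0015):
            A=np.c_[q[:,:2]-[.554,.2812],np.ones(len(q))]; s=np.linalg.lstsq(A,q[:,2],rcond=None)[0]; q=q[abs(A@s-q[:,2])<t]
        print(c,n,len(q),np.round(s[2],4),np.round(np.degrees(np.arctan(s[:2])),2),np.round(circ(hull(q)),4))
    q=sel(W,(.5,.22,.11),(.61,.34,.121)); r=np.hypot(q[:,0]-.554,q[:,1]-.2812); pl(q[(r>.022)&(r<.047)],'flange')
    pl(sel(W,(.52,.25,.168),(.59,.315,.178)),'knobtop')
    q=sel(W,(.50,.10,.122),(.60,.26,.130)); print('arm',cv2.minAreaRect((q[:,:2]*1000).astype(np.float32)))
    q=sel(W,(.50,.09,.168),(.56,.15,.178)); print('handle',len(q),np.round(circ(hull(q),.008),4))
```

```text
top flange 722 0.1159 [-0.38  0.95] [0.554  0.2815 0.0464]
top knobtop 204 0.1727 [-0.04  0.99] [0.5536 0.2794 0.0177]
arm ((533.7793579101562, 182.6740264892578), (138.85018920898438, 22.42548370361328), 79.55953979492188)
handle 42 [0.5251 0.1183 0.03  ]
scene flange 367 0.1156 [-0.3   0.85] [0.5541 0.2813 0.0464]
scene knobtop 111 0.1724 [-1.02  2.42] [0.5545 0.281  0.0183]
arm ((539.7325439453125, 182.21380615234375), (141.28697204589844, 22.766874313354492), 80.01494598388672)
handle 29 [0.5262 0.1191 0.03  ]
```

View pics/top10.png

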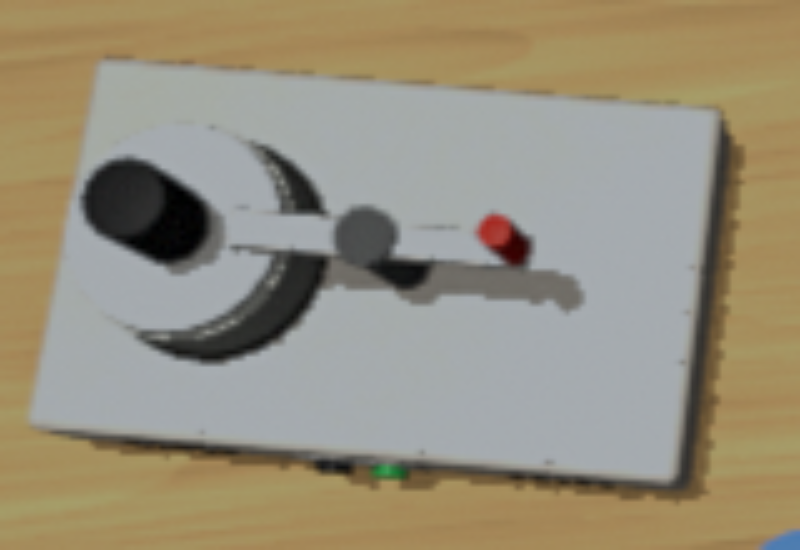

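Run:
```python
from m import *
def pl(q,n,c):
    for t in(.004,.003,.002,.002,.002):
        A=np.c_[q[:,:2]-[.554,.2812],np.ones(len(q))]; s=np.linalg.lstsq(A,q[:,2],rcond=None)[0]; q=q[abs(A@s-q[:,2])<t]
    print(c,n,len(q),np.round(s[2],4),np.round(np.degrees(np.arctan(s[:2])),2))
for c in('top','scene'):
    W0=np.load(c+'.npz')['W']
    W=cloud(c,np.median([read_camera(c)[1] for _ in range(6)],0))
    for n,w in(('start',W0),('now',W)):
        pl(sel(w,(.46,.05,.055),(.63,.15,.065)),n+' base',c)
        q=sel(w,(.46,.2,.098),(.63,.34,.107)); r=np.hypot(q[:,0]-.554,q[:,1]-.2812)
        if n=='start': pl(q[(r>.044)&(r<.052)],n+' rim',c)
    q=sel(W,(.5,.22,.108),(.61,.34,.122)); dx=q[:,:2]-[.554,.2812]; r=np.hypot(*dx.T); ang=np.degrees(np.arctan2(dx[:,1],dx[:,0]))
    m=(r>.03)&(r<.047)
    print(c,[(a,int((m&(abs(ang-a)<23)).sum()),np.round(np.median(q[m&(abs(ang-a)<23),2]),4) if (m&(abs(ang-a)<23)).any() else None) for a in range(-135,180,45)])
```

```text
top start base 1916 0.0605 [ 0.09 -0.07]
top start rim 323 0.1036 [-0.09  0.1 ]
top now base 2381 0.0607 [0. 0.]
top [(-135, 95, np.float64(0.1155)), (-90, 35, np.float64(0.115)), (-45, 93, np.float64(0.1154)), (0, 90, np.float64(0.1157)), (45, 22, np.float64(0.1163)), (90, 65, np.float64(0.1166)), (135, 96, np.float64(0.1165))]
scene start base 1559 0.0609 [0.05 0.16]
scene start rim 207 0.1033 [ 0.33 -0.04]
scene now base 1799 0.0605 [-0.    0.04]
scene [(-135, 34, np.float64(0.1154)), (-90, 34, np.float64(0.1147)), (-45, 54, np.float64(0.115)), (0, 51, np.float64(0.1156)), (45, 50, np.float64(0.116)), (90, 19, np.float64(0.116)), (135, 13, np.float64(0.116))]
```

```bash
python3 -c "
from m import *
togo((.554,.284,.27),(.554,.284,.195))"
```

```text
t 23.82 pos [ 0.6008 -0.2026  0.2685] F [ 0.8 -0.1 -0.3] w 0.0437 q [ 39.  18. -29.  82.   9.  82. -37.]
y [ 0.725  0.688 -0.   ] z [ 0.688 -0.725 -0.   ]
(0.554, 0.284, 0.27) -> [-0.0015  0.3011 -0.3851]
(0.554, 0.284, 0.195) -> [ 0.0735  0.3011 -0.3851]
```

step_arm(
  deltas=[
    [-1,0,0.02,-0.025,0],
    [-1,0,0.05,-0.065,0],
    [-1,0,0.08,-0.105,0],
    [-1,0,0.11,-0.145,0],
    [-1,0,0.14,-0.185,0],
    [-1,0,0.175,-0.225,0],
    [-1,0,0.21,-0.265,0],
    [-1,0,0.24,-0.305,0],
    [-1,0,0.27,-0.345,0],
    [-1,0,0.29,-0.375,0],
    [-1,0,0.301,-0.385,0],
    [-1,0,0.301,-0.385,0],
  ],
)

```text
time_s: 25.32
tool_pos: [0.5542, 0.284, 0.2683]
tool_rot: [-79.1, 90.0, -125.5]
force: [0.5, -1.2, 0.5]
grip_width: 0.0008
```

step_arm(
  deltas=[
    [-1,0.02,0,0,0],
    [-1,0.05,0,0,0],
    [-1,0.066,0,0,0],
    [-1,0.07,0,0,0],
    [-1,0.071,0,0,0],
    [-1,0.071,0,0,0],
  ],
)

```text
time_s: 26.08
tool_pos: [0.5545, 0.2841, 0.1985]
tool_rot: [68.1, 89.9, 21.6]
force: [-0.4, 0.7, 0.8]
grip_width: 0.0005
```

step_arm(
  deltas=[
    [-1,0.002,0,0,0],
    [-1,0.004,0,0,0],
    [-1,0.006,0,0,0],
    [-1,0.007,0,0,0],
    [-1,0.008,0,0,0],
    [-1,0.0085,0,0,0],
  ],
)

```text
time_s: 26.82
tool_pos: [0.5542, 0.2846, 0.1915]
tool_rot: [62.6, 89.9, 16.1]
force: [-3.4, -1.6, 13.0]
grip_width: 0.0004
```

Pressed 13 N; now lift off and re-check.

step_arm(
  deltas=[
    [-1,-0.005,0,0,0],
    [-1,-0.04,0,0,0],
    [-1,-0.08,0,0,0],
    [-1,-0.08,-0.03,0.04,0],
    [-1,-0.08,-0.06,0.085,0],
    [-1,-0.08,-0.09,0.13,0],
    [-1,-0.08,-0.12,0.175,0],
    [-1,-0.08,-0.15,0.22,0],
    [-1,-0.08,-0.18,0.26,0],
    [-1,-0.08,-0.21,0.3,0],
    [-1,-0.08,-0.23,0.33,0],
    [-1,-0.08,-0.23,0.33,0],
  ],
)

```text
time_s: 28.32
tool_pos: [0.614, -0.1189, 0.2679]
tool_rot: [-91.4, 89.9, -138.3]
force: [-0.1, 0.4, -0.1]
grip_width: 0.0007
```

Run:
```python
from m import *
togo()
for c in('top','scene'):
    W=cloud(c,np.median([read_camera(c)[1] for _ in range(6)],0))
    def pl(q,n):
        for t in(.004,.003,.0015,.0015,.0015):
            A=np.c_[q[:,:2]-[.554,.2812],np.ones(len(q))]; s=np.linalg.lstsq(A,q[:,2],rcond=None)[0]; q=q[abs(A@s-q[:,2])<t]
        print(c,n,len(q),np.round(s[2],4),np.round(np.degrees(np.arctan(s[:2])),2),np.round(circ(hull(q)),4))
    q=sel(W,(.5,.22,.11),(.61,.34,.121)); r=np.hypot(q[:,0]-.554,q[:,1]-.2812); pl(q[(r>.022)&(r<.047)],'flange')
    pl(sel(W,(.52,.25,.168),(.59,.315,.178)),'knobtop')
    q=sel(W,(.50,.10,.122),(.60,.26,.130)); print('arm',cv2.minAreaRect((q[:,:2]*1000).astype(np.float32)))
    q=sel(W,(.50,.09,.168),(.56,.15,.178)); print('handle',len(q),np.round(circ(hull(q),.008),4))
```

```text
t 28.32 pos [ 0.614  -0.1189  0.2679] F [-0.1  0.4 -0.1] w 0.0007 q [ 35.  18. -33.  84.  10.  82. -45.]
y [ 0.73   0.683 -0.002] z [ 0.683 -0.73  -0.   ]
top flange 710 0.1157 [-0.28  0.45] [0.554  0.2813 0.0465]
top knobtop 206 0.1725 [0.37 1.73] [0.5533 0.2799 0.0178]
arm ((533.7028198242188, 182.25770568847656), (139.20315551757812, 22.38062858581543), 79.5531005859375)
handle 42 [0.5257 0.118  0.03  ]
scene flange 362 0.1155 [-0.18  0.52] [0.554  0.281  0.0462]
scene knobtop 106 0.1723 [-0.95  0.84] [0.5548 0.2821 0.018 ]
arm ((539.211181640625, 181.8539581298828), (142.09146118164062, 22.916303634643555), 78.80856323242188)
handle 31 [0.5254 0.1174 0.03  ]
```

Tilt is now about 0.5°, at the measuring floor, with the cone home and the keeper at its stop. Handing in.

```bash
python3 -c "
from h import *
print(env.sign_off())"
```

```text
the job is handed in; nothing more can be done
None
```

The drive cone is home in the cup, it rocked freely, and the keeper is closed over its flange. I handed the job in at about 29 s.

- **Seating:** I lowered the metal cone into the cup by its knob and let go. Both cameras put the flange top at 115 to 115.5 mm (115 mm expected) with about 0.5° of tilt.
- **Rocking:** With the keeper still open, I pushed the knob sideways with one finger. The flange centre rose about 7.5 mm, which fits roughly 10°. The two cameras disagreed on the angle: 8.3° from the top and 11.5° from the scene view. The cone stayed in the cup and I eased it back down.
- **Keeper:** I swung it by the red handle until it met its stop, with about 14 N of reaction, then let go. The last images show the handle within 1–2 mm of its closed position and the arm pointing over the flange.
- **Extra step after closing:** The cone still showed about 0.9° of residual lean after the rock. I pressed down on the knob top with about 13 N, and it settled to about 0.5° with the flange at 115.6 mm. This came after the keeper was closed, so the cone may not have been perfectly home when the keeper swung over it. One rough tilt fit on the small knob top still read 1.7°, but I trust the larger flange more.
- **Other items:** The pictures show the spools, bottle, ring, cap and look-alike cones where they were. At hand-in the gripper was clear of everything.

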